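Couple the filter cartridges to the gas manifold

TASK

Fit every filter cartridge that stands in the stand to the gas manifold, one to a coupler, whichever you like: pull the coupler's sleeve back (down) until it stays, line the cartridge's square plug up with the bore and press it past the resistance until it is fully home, and see that the sleeve has sprung fully forward and locked it. Only when all the cartridges are locked, press the valve cap until it snaps down and stays. Leave the sleeves of unused couplers forward, and leave the bottle, pot and timer standing about where they are.

Things in the scene. Friction and masses are not known exactly. Their poses are not given: they have to be found in the camera images.
- manifold: fixed gas manifold: metal rail 204 mm long (y) and 60 mm wide (x), top 30 mm above the worktop, on a 226 x 76 mm foot plate, with three upright spring-sleeve couplers in a row along its y axis, 62 mm apart; a 28 mm high nose carries the valve cap in front (-x). Origin at the centre of the rail's underside, z up
- mouth0 (a point): centre of the mouth rim of coupler 0, 95 mm above the worktop; z up along its square bore (24.4 mm, sides along x and y; any quarter turn fits). A cartridge is home with its shoulder on the rim, its tip 40 mm below this point. With the sleeve forward, jaws stop a plug 20 mm short. With it back, the plug's last 6 mm press a trip plunger (about 10 N, gives way 4 mm down) and the sleeve springs forward by itself
- mouth1 (a point): centre of the mouth rim of coupler 1, 95 mm above the worktop; z up along its square bore (24.4 mm, sides along x and y; any quarter turn fits). A cartridge is home with its shoulder on the rim, its tip 40 mm below this point. With the sleeve forward, jaws stop a plug 20 mm short. With it back, the plug's last 6 mm press a trip plunger (about 10 N, gives way 4 mm down) and the sleeve springs forward by itself
- mouth2 (a point): centre of the mouth rim of coupler 2, 95 mm above the worktop; z up along its square bore (24.4 mm, sides along x and y; any quarter turn fits). A cartridge is home with its shoulder on the rim, its tip 40 mm below this point. With the sleeve forward, jaws stop a plug 20 mm short. With it back, the plug's last 6 mm press a trip plunger (about 10 N, gives way 4 mm down) and the sleeve springs forward by itself
- sleeve0 (a joint): steel sleeve of coupler 0. 0 = forward (up), 0.016 m = fully back (down). Knurled barrel 44 mm in diameter, top 3 mm below the rim at 0; its lip (60 mm in diameter, 6 mm thick) has its upper face 33 mm below the rim at 0. Straddle the barrel and push the lip down, about 10 N; beyond 12.5 mm it clicks and stays back at 16 mm (a tight grip let go may drag it up again). Locks in the plug's groove when forward
- sleeve1 (a joint): steel sleeve of coupler 1. 0 = forward (up), 0.016 m = fully back (down). Knurled barrel 44 mm in diameter, top 3 mm below the rim at 0; its lip (60 mm in diameter, 6 mm thick) has its upper face 33 mm below the rim at 0. Straddle the barrel and push the lip down, about 10 N; beyond 12.5 mm it clicks and stays back at 16 mm (a tight grip let go may drag it up again). Locks in the plug's groove when forward
- sleeve2 (a joint): steel sleeve of coupler 2. 0 = forward (up), 0.016 m = fully back (down). Knurled barrel 44 mm in diameter, top 3 mm below the rim at 0; its lip (60 mm in diameter, 6 mm thick) has its upper face 33 mm below the rim at 0. Straddle the barrel and push the lip down, about 10 N; beyond 12.5 mm it clicks and stays back at 16 mm (a tight grip let go may drag it up again). Locks in the plug's groove when forward
- valve_top (a point): centre of the top of the valve cap: a grey round push cap 30 mm in diameter on the manifold's nose, 70 mm in front of the coupler row and half way between couplers 0 and 1. Its top is 51 mm above the worktop when up, 43 mm when snapped down; moves with the cap
- valve (a joint): the valve cap. 0 = up, 0.008 m = fully down. It resists with 11 to 13 N, gives way about 5 mm down, then snaps to the bottom by itself and stays
- stand: loose grey stand, 60 x 172 x 45 mm (x, y, z), 1 kg, with three square through holes 26 mm wide in a row along its y axis at y = +55, 0 and -55 mm; a hole may be empty. Origin at the centre of its underside
- cartridge_a: filter cartridge: square ribbed white body 38 x 38 mm, 70 mm high, over a square steel plug 22 x 22 mm, 40 mm long, sides parallel. Origin at the centre of the plug's tip, z up: tip tapered 16 to 22 mm over 7 mm, groove z = 13 to 22 mm, flat shoulder z = 40 mm, top z = 110 mm. 0.16 kg. Grip the body at z = 65 to 105 mm. Starts upright in the stand, shoulder on the stand's top. May be absent
- cartridge_b: filter cartridge: square ribbed white body 38 x 38 mm, 70 mm high, over a square steel plug 22 x 22 mm, 40 mm long, sides parallel. Origin at the centre of the plug's tip, z up: tip tapered 16 to 22 mm over 7 mm, groove z = 13 to 22 mm, flat shoulder z = 40 mm, top z = 110 mm. 0.16 kg. Grip the body at z = 65 to 105 mm. Starts upright in the stand, shoulder on the stand's top. May be absent
- cartridge_c: filter cartridge: square ribbed white body 38 x 38 mm, 70 mm high, over a square steel plug 22 x 22 mm, 40 mm long, sides parallel. Origin at the centre of the plug's tip, z up: tip tapered 16 to 22 mm over 7 mm, groove z = 13 to 22 mm, flat shoulder z = 40 mm, top z = 110 mm. 0.16 kg. Grip the body at z = 65 to 105 mm. Starts upright in the stand, shoulder on the stand's top. May be absent
- white_bottle: white round screw-cap bottle, 44 mm across, 92 mm tall; origin at the centre of its underside. A bystander
- lidded_pot: specimen pot with a white screw lid, 48 mm across, 56 mm tall; origin at the centre of its underside. A bystander
- timer: small white three-button lab timer, 62 x 68 x 18 mm, lying flat; origin at the centre of its underside. A bystander

How it is judged:
On the way, in this order (a step that is already met when the one before it is completed fails the run):
1. every cartridge present is home in a coupler with the sleeve sprung forward (((horizontal distance between cartridge_a and mouth0 below 0.004 m and z of cartridge_a in the frame of mouth0 below -0.0365 m and value of joint sleeve0 below 0.002 m) or (horizontal distance between cartridge_a and mouth1 below 0.004 m and z of cartridge_a in the frame of mouth1 below -0.0365 m and value of joint sleeve1 below 0.002 m) or (horizontal distance between cartridge_a and mouth2 below 0.004 m and z of cartridge_a in the frame of mouth2 below -0.0365 m and value of joint sleeve2 below 0.002 m)) and angle between each of cartridge_a, cartridge_b, cartridge_c's own z axis and vertical below 0.08 rad and ((horizontal distance between cartridge_b and mouth0 below 0.004 m and z of cartridge_b in the frame of mouth0 below -0.0365 m and value of joint sleeve0 below 0.002 m) or (horizontal distance between cartridge_b and mouth1 below 0.004 m and z of cartridge_b in the frame of mouth1 below -0.0365 m and value of joint sleeve1 below 0.002 m) or (horizontal distance between cartridge_b and mouth2 below 0.004 m and z of cartridge_b in the frame of mouth2 below -0.0365 m and value of joint sleeve2 below 0.002 m)) and ((horizontal distance between cartridge_c and mouth0 below 0.004 m and z of cartridge_c in the frame of mouth0 below -0.0365 m and value of joint sleeve0 below 0.002 m) or (horizontal distance between cartridge_c and mouth1 below 0.004 m and z of cartridge_c in the frame of mouth1 below -0.0365 m and value of joint sleeve1 below 0.002 m) or (horizontal distance between cartridge_c and mouth2 below 0.004 m and z of cartridge_c in the frame of mouth2 below -0.0365 m and value of joint sleeve2 below 0.002 m))), for 0.2 s.
2. the valve cap is snapped down (value of joint valve above 0.0065 m), for 0.2 s.
At the end, for the whole second after the job is handed in: Each cartridge present: upright within 0.08 rad, within 4 mm of a mouth's centre, shoulder within 3.5 mm of its rim. All sleeves forward within 2 mm. Valve cap over 6.5 mm down. Cartridges at rest (all of step 1 and value of joint each of sleeve0, sleeve1, sleeve2 below 0.002 m and value of joint valve above 0.0065 m and linear speed of each of cartridge_a, cartridge_b, cartridge_c below 0.02 m/s); the robot touches nothing.
It fails at once if the white bottle is knocked over or pushed more than 6 cm (distance of white_bottle from where it was at the start of the episode above 0.06 m or angle between white_bottle's own z axis and vertical above 0.5 rad).
It fails at once if the lidded pot is knocked over or pushed more than 6 cm (distance of lidded_pot from where it was at the start of the episode above 0.06 m or angle between lidded_pot's own z axis and vertical above 0.5 rad).
It fails at once if the lab timer is knocked over or pushed more than 6 cm (distance of timer from where it was at the start of the episode above 0.06 m or angle between timer's own z axis and vertical above 0.5 rad).
Of cartridge_a, cartridge_b, cartridge_c only 2 to 3 are there at a start; the rules pass over those that are not, and their reading is None.
At some moment in a run one of stand may be knocked a few centimetres aside while the robot is not near it.
It also fails if it takes over 208 s, if anything falls off the work surface, if the arm or the gripper's body presses on something with over 40 N, if the wrist force passes 120 N, or if a joint passes its speed limit or range.

ROBOT

A 6-joint arm with a two-finger parallel gripper is mounted at the origin on a cart in front of the work surface, level with it; the furniture and walls round the work are solid. World frame = base frame: x ahead of the robot, y to its left, z up, the work surface at z = 0. Lengths are in m, angles in rad, forces in N, time in s.
With the tool pointing down it reaches from about 0.275 to 0.85 m from the base axis. Payload 19 kg.
Tool frame: the origin (TCP) lies at the very end of the fingers, on their centre line; the grasp point (between the pads) lies 19 mm behind it; z points along the fingers, y is the line along which they close (so a half turn about z gives the same grasp; the last joint's range is limited). The gripper opens to 85 mm and grips with 20 to 120 N. Pads are 22 mm wide; open, the fingers measure 114 mm over their backs; the gripper's body (76 mm by 85 mm) begins 54 mm behind the grasp point. The pads swing forward as they close: fully open they stand 13 mm farther back than shut.
Start: joints at [-1.483, 0.15, 1.437, -0, 1.554, -0.134], TCP at [0.126, -0.561, 0.231] pointing down, gripper open.
Joint ranges: [-2.8, 2.8], [-0.68, 2.1], [0.12, 2.68], [-1.39, 4.53], [0.16, 2.79], [-2.81, 2.81]. Speed limits (rad/s): [1.89, 1.89, 2.22, 3.01, 3.01, 3.01].

INTERFACE

Orientations are given as a rotation vector (axis times angle).
In Python, from rig import manip, optics gives the robot as it stands.
- The arm moves only by the tool apply_moves, never from a script. Its argument "motion" is a list of rows, each a list of 5 numbers: the shift along the tool's x, y, z in m, then the turn about the tool's z in rad, then the finger opening in m, from 0 to 0.0854. In form: [[dx, dy, dz, spin, jaw], ...]. A call has 1 to 5 rows; each row is the pose to reach, as a shift and turn from the pose commanded when the call began, along the tool's axes at that moment; what a row does not reach only later rows make up. A row lasts 1/8 s, in which the tool goes at most 62.5 mm and 10.7 degrees, less where a joint would pass 70% of its speed; a pose out of reach is approached as far as the arm can. A call with a gripper value outside its range is refused whole. The fingers move at their own pace and stop on an object; the grip force is fixed at half the most. Time passes only in rows, so rows that repeat a pose let the fingers close. It gives the time, the measured TCP pose, the force, the opening and the grip force at its end, in the units of the state.
- manip.read_state(): the state, without advancing time (a new reading comes with each control period).
- optics.camera(name): name is "scene" or "top"; returns a dict with "image" (400x640x3 uint8, red, green, blue), "depth" (400x640 float32, m along the optical axis (not along the pixel's ray), 0 where there is no reading), "mtx" (3x3 intrinsics, pixels), "k1" (the pictures are not rectified: a ray, as slopes to the right and down, at radius r is drawn at 1 + k1 r^2 times it, then the intrinsics apply), "rvec" (rotation vector, rad) and "tvec" (3), from world to camera coordinates, as OpenCV has them. Camera axes: x right, y down, z forward; pixel columns grow to the right and rows downward; lengths in m; the calibration is good to about 2 mm. A picture is of the moment at which its call begins.
- manip.job_done(): hands the job in; it is judged then, once.
The state is a dict: "t": time; "joint_positions": joint angles; "joint_velocities": joint speeds; "effort": joint torques, N m; "eef_pos": TCP position; "orientation": TCP orientation; "wrist_force": force on the tool from outside, world axes, zero at the start; "torque": the same for the moment, N m; "grip_width": opening from 0.0 (shut) to 1.0 (fully open); "grasp_force": force on a finger pad.
Only numpy, scipy, OpenCV 4.12 (cv2) and the standard library are available. Lean on these libraries where they do the work, as an engineer would, in place of code of your own. Each camera call takes 0.05 s, during which the arm holds its last target. There are 200 camera calls.

## Working session

There is one attempt and no reset: what is moved stays moved. The work goes in short steps, Python scripts to look and compute and a tool call to move; the robot and the scene stay as the last step left them, time stands still between calls to the robot, and variables do not carry over. Pictures are saved under pics/ and viewed, at most 14 in all, crops included, and the job is handed in when it is done.

Besides the shell and the picture viewer there is one more tool, called by a JSON object that holds its "fn" and its "kwargs", one argument or row to a line. apply_moves: Moves the arm, as the interface text tells. Its arguments: {"type":"object","properties":{"motion":{"type":"array"}},"required":["motion"]}

```bash
ls; mkdir -p pics; cat > h.py <<'E'
import numpy as np, cv2
from rig import manip, optics
def cam(n):
    c=optics.camera(n); R=cv2.Rodrigues(np.array(c["rvec"],float))[0]; c["R"]=R; return c
def cloud(c):
    h,w=c["depth"].shape; K=np.array(c["mtx"],float)
    u,v=np.meshgrid(np.arange(w),np.arange(h))
    xd=(u-K[0,2])/K[0,0]; yd=(v-K[1,2])/K[1,1]; x,y=xd.copy(),yd.copy()
    for _ in range(20):
        s=1+c["k1"]*(x*x+y*y); x,y=xd/s,yd/s
    d=c["depth"]; P=np.stack([x*d,y*d,d],-1)-np.array(c["tvec"]).ravel()
    return P@c["R"]
def save(c,n,box=None,k=1):
    im=c["image"][...,::-1]
    if box: im=im[box[1]:box[3],box[0]:box[2]]
    cv2.imwrite(f"pics/{n}.png",cv2.resize(im,None,fx=k,fy=k,interpolation=cv2.INTER_CUBIC))
E
python3 - <<'E'
from h import *
for n in("top","scene"):
    c=cam(n); save(c,n+"0"); np.save(n+"0.npy",cloud(c)); print(n,-c["R"].T@np.array(c["tvec"]).ravel())
s=manip.read_state(); print(s)
E
```

```text
pics
top [ 0.42040526 -0.40150241  1.0760268 ]
scene [ 0.23470176 -1.00809799  0.63663639]
{'t': 0.1, 'joint_positions': array([-1.48300942e+00,  1.50930451e-01,  1.43796583e+00, -8.90569790e-06,
        1.55376396e+00, -1.33986805e-01]), 'joint_velocities': array([ 1.60244795e-03,  6.30895511e-05, -6.98784502e-04,  5.03888614e-04,
       -1.91989682e-03,  1.62376899e-04]), 'effort': array([ 6.05055757e-03, -7.14373970e+01, -5.71793425e+01,  2.30813521e-05,
        7.05217317e-03,  1.38048003e-05]), 'eef_pos': array([ 0.1264434 , -0.5607051 ,  0.23073955]), 'orientation': array([-3.12123712e+00, -3.47529976e-01, -2.47424626e-05]), 'wrist_force': array([-0.25563792,  0.01657747, -0.45682694]), 'torque': array([0.02209434, 0.02633254, 0.01725096]), 'grasp_force': 0.0, 'grip_width': 0.9956165903259069}
```

View pics/top0.png

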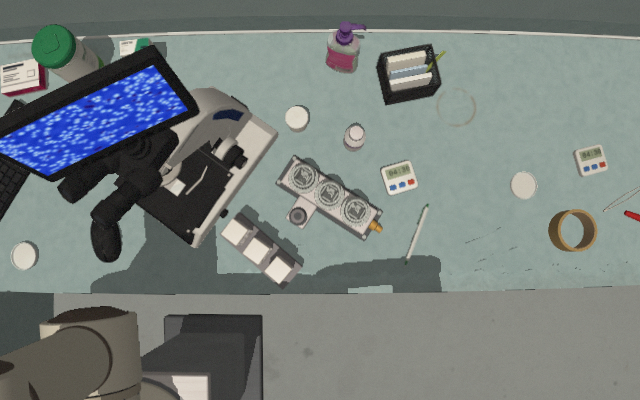

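View pics/scene0.png

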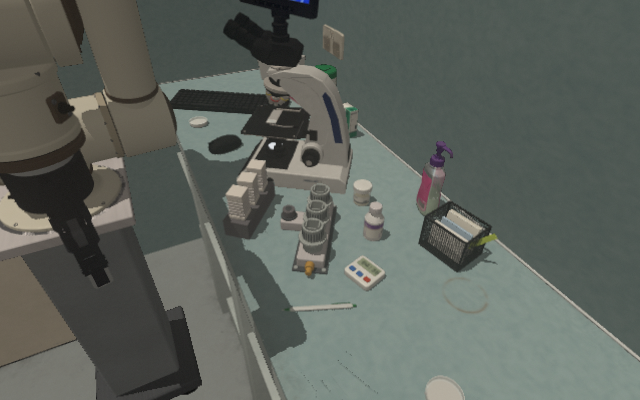

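The top view shows three cartridges in the stand (238,231), (260,248), (281,266), couplers at about (304,177), (330,194), (356,210) and the valve cap at (299,215). Next I enlarge this area and measure it.

```bash
python3 - <<'E'
from h import *
im=cv2.imread("pics/top0.png")[145:295,210:390]
cv2.imwrite("pics/crop0.png",cv2.resize(im,None,fx=4,fy=4,interpolation=cv2.INTER_CUBIC))
P=np.load("top0.npy")
for n,u,v in[("c",238,231),("c",260,248),("c",281,266),("m",304,177),("m",330,194),("m",356,210),("valve",299,215),("bot",355,132),("pot",297,117),("timer",399,177)]:
    print(n,np.round(P[v,u],4))
Z=P[...,2]
def comp(name,lo,hi,box):
    m=np.zeros(Z.shape,np.uint8); a,b,c,d=box; m[b:d,a:c]=((Z>lo)&(Z<hi))[b:d,a:c]
    n,l,st,_=cv2.connectedComponentsWithStats(m)
    for i in range(1,n):
        if st[i,4]>60:
            q=P[l==i]; r=cv2.minAreaRect((q[:,:2]*1000).astype(np.float32)); print(name,st[i,4],np.round(q.mean(0),4),np.round(r[0],1),np.round(r[1],1),round(r[2],1))
comp("cart",.1,.13,(205,195,310,300))
comp("mouth",.085,.105,(270,140,400,250))
comp("valve",.045,.056,(280,195,318,232))
comp("rail",.022,.035,(270,140,400,250))
E
```

```text
c [ 0.4495 -0.2444  0.1177]
c [ 0.4172 -0.2858  0.1156]
c [ 0.3832 -0.3255  0.1176]
m [ 0.5604 -0.3676  0.0489]
m [ 0.5253 -0.4203  0.0466]
m [ 0.4923 -0.473   0.0441]
valve [ 0.4827 -0.3572  0.0533]
bot [ 0.6435 -0.4703  0.0916]
pot [ 0.6839 -0.3542  0.0567]
timer [ 0.5631 -0.567   0.0165]
cart 400 [ 0.449  -0.237   0.1156] [ 449.1 -236.4] [38.6 37.5] 53.5
cart 422 [ 0.4131 -0.2775  0.1156] [ 413.2 -277. ] [38.3 38.1] 53.9
cart 422 [ 0.3769 -0.3187  0.1158] [ 376.8 -318.4] [38.1 38.4] 49.2
mouth 231 [ 0.5561 -0.3661  0.093 ] [ 555.9 -365.9] [43.9 43.6] 72.3
mouth 218 [ 0.5218 -0.4178  0.0929] [ 522.2 -418. ] [43.3 43.9] 58.3
mouth 218 [ 0.4878 -0.4696  0.0927] [ 487.3 -469.6] [43.1 42.8] 89.5
valve 170 [ 0.4804 -0.3534  0.0518] [ 480.8 -353. ] [28.4 28.4] 89.0
rail 1251 [ 0.5037 -0.4078  0.0295] [ 490.2 -412.9] [231.9 118.5] 56.6
```

View pics/crop0.png

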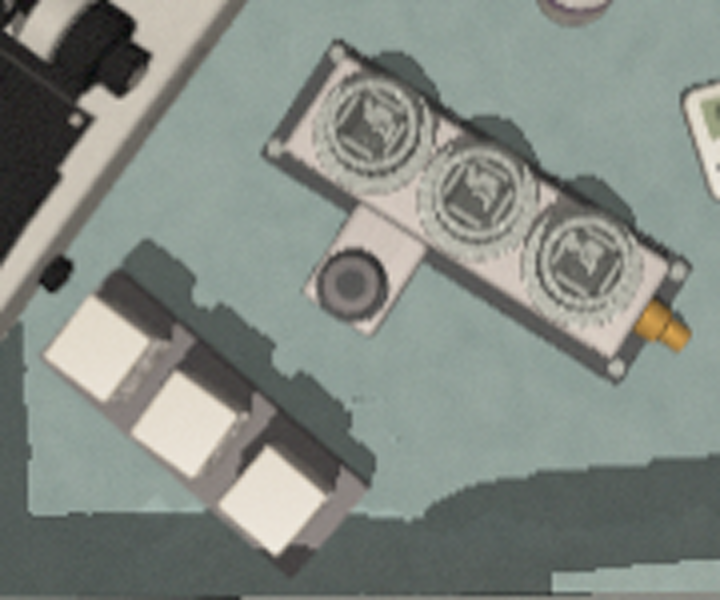

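```bash
cat >> h.py <<'E'
def go(x,y,z,head=None,jaw=None):
    """print dx,dy,dz,spin to bring TCP to world xyz with tool y heading (deg, mod 180)"""
    s=manip.read_state(); R=cv2.Rodrigues(np.array(s["orientation"],float))[0]
    d=R.T@(np.array([x,y,z])-s["eef_pos"]); h=np.degrees(np.arctan2(R[1,1],R[0,1])); sp=0
    if head is not None: sp=-np.radians((head-h+90)%180-90)
    print("at",np.round(s["eef_pos"],4),"head %.1f j6 %.2f"%(h,s["joint_positions"][5]),"F",np.round(s["wrist_force"],1),"t %.1f"%s["t"],"tilt",np.round(R[2,2],4))
    print("MOVE",np.round(d,4),"spin %.3f"%sp); return d,sp
MH=-33.5
M=np.array([[.556,-.366],[.5217,-.4178],[.4877,-.4695]])
VALVE=np.array([.4804,-.3534])
E
python3 - <<'E'
from h import *
P=np.load("top0.npy")
yd=np.array([.662,.749]); xd=np.array([.749,-.662])
q=P[...,:2]-[.449,-.237]; a=q@yd; b=q@xd
for lo in range(20,120,10):
    m=(a>lo/1e3)&(a<lo/1e3+.01)&(abs(b)<.07); print(lo,np.round(P[m][:,2].max(),3) if m.any() else None, end="; ")
print(); go(*M[1],.18,MH)
E
```

```text
20 0.114; 30 0.049; 40 0.041; 50 0.17; 60 0.171; 70 0.171; 80 0.17; 90 0.401; 100 0.435; 110 0.492; 
at [ 0.1264 -0.5607  0.2307] head -77.3 j6 -0.13 F [-0.3  0.  -0.5] t 0.1 tilt -1.0
MOVE [ 0.417  -0.0524  0.0509] spin -0.764
```

{"fn": "apply_moves", "kwargs": {
  "motion": [
    [0.06,-0.01,0,-0.15,0.052],
    [0.12,-0.02,0,-0.3,0.052],
    [0.18,-0.03,0,-0.45,0.052],
    [0.24,-0.04,0,-0.6,0.052],
    [0.3,-0.045,0,-0.76,0.052]
  ]
}}

```text
t: 0.72
eef_pos: [0.4109, -0.4498, 0.2312]
orientation: [-2.767, -1.488, 0.0]
wrist_force: [-0.5, -0.7, -0.0]
grip_width: 0.609
grasp_force: 0.0
```

```bash
python3 -c "
from h import *
go(*M[1],.13,MH)"
```

```text
at [ 0.4109 -0.4498  0.2312] head -33.5 j6 -0.37 F [-0.5 -0.7 -0. ] t 0.7 tilt -1.0
MOVE [0.0878 0.0748 0.1012] spin 0.001
```

{"fn": "apply_moves", "kwargs": {
  "motion": [
    [0.044,0.037,0.03,0,0.052],
    [0.088,0.075,0.06,0,0.052],
    [0.088,0.075,0.1,0,0.052],
    [0.088,0.075,0.1,0,0.052]
  ]
}}

```text
t: 1.23
eef_pos: [0.5198, -0.4179, 0.1277]
orientation: [-2.764, -1.48, 0.003]
wrist_force: [-0.3, -0.7, -0.5]
grip_width: 0.609
grasp_force: 0.0
```

```bash
python3 -c "
from h import *
go(*M[1],.062,MH)
c=cam('scene');save(c,'s1',(230,90,390,210),5)"
```

```text
at [ 0.5198 -0.4179  0.1277] head -33.7 j6 -0.20 F [-0.3 -0.7 -0.5] t 1.2 tilt -1.0
MOVE [0.0011 0.002  0.0657] spin -0.003
```

View pics/s1.png

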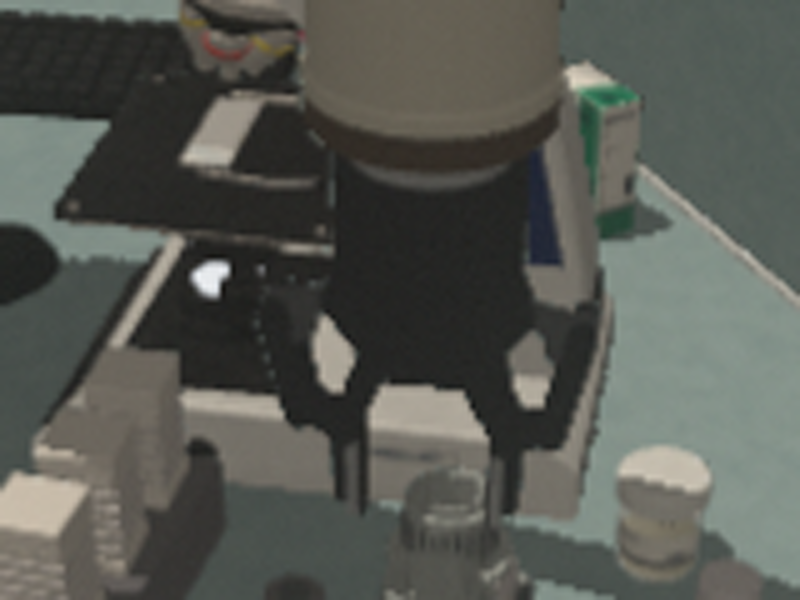

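The gripper stands open above the middle coupler with its fingers at (350,480) and (505,480), and the near coupler 2 is at (445,500). It straddles the row as planned, so I descend.

{"fn": "apply_moves", "kwargs": {
  "motion": [
    [0.001,0.002,0.02,0,0.052],
    [0.001,0.002,0.045,0,0.052],
    [0.001,0.002,0.06,0,0.052],
    [0.001,0.002,0.065,0,0.052]
  ]
}}

```text
t: 1.78
eef_pos: [0.5224, -0.42, 0.066]
orientation: [-2.771, -1.48, -0.0]
wrist_force: [-0.0, 0.8, 0.1]
grip_width: 0.606
grasp_force: 0.0
```

{"fn": "apply_moves", "kwargs": {
  "motion": [
    [0,0,0.005,0,0.052],
    [0,0,0.01,0,0.052],
    [0,0,0.01,0,0.052]
  ]
}}

```text
t: 2.15
eef_pos: [0.523, -0.4201, 0.0572]
orientation: [2.769, 1.48, 0.001]
wrist_force: [-2.4, 0.6, 8.9]
grip_width: 0.606
grasp_force: 4.2
```

{"fn": "apply_moves", "kwargs": {
  "motion": [
    [0,-0.0025,0.003,0,0.052],
    [0,-0.0025,0.007,0,0.052],
    [0,-0.0025,0.011,0,0.052],
    [0,-0.0025,0.011,0,0.052]
  ]
}}

```text
t: 2.65
eef_pos: [0.5214, -0.4191, 0.0465]
orientation: [2.768, 1.48, 0.002]
wrist_force: [1.7, -1.9, 4.5]
grip_width: 0.61
grasp_force: 2.0
```

{"fn": "apply_moves", "kwargs": {
  "motion": [
    [0,0,0.003,0,0.052],
    [0,0,0.006,0,0.052],
    [0,0,0.006,0,0.052]
  ]
}}

```text
t: 3.02
eef_pos: [0.5213, -0.4191, 0.0424]
orientation: [2.768, 1.48, 0.001]
wrist_force: [-6.2, 5.8, 32.9]
grip_width: 0.609
grasp_force: 16.3
```

{"fn": "apply_moves", "kwargs": {
  "motion": [
    [0,0,-0.003,0,0.056],
    [0,0,-0.02,0,0.056],
    [0,0,-0.05,0,0.054],
    [0,0,-0.09,0,0.052],
    [0,0,-0.09,0,0.052]
  ]
}}

```text
t: 3.65
eef_pos: [0.5216, -0.4193, 0.1336]
orientation: [2.766, 1.479, 0.003]
wrist_force: [-0.1, 0.1, 0.1]
grip_width: 0.611
grasp_force: 0.0
```

```bash
python3 -c "
from h import *
go(*M[2],.13,MH)
c=cam('scene');save(c,'s2',(270,170,350,290),5)"
```

```text
at [ 0.5216 -0.4193  0.1336] head -33.7 j6 -0.20 F [-0.1  0.1  0.1] t 3.6 tilt -1.0
MOVE [-0.0606 -0.0003  0.0037] spin -0.004
```

View pics/s2.png

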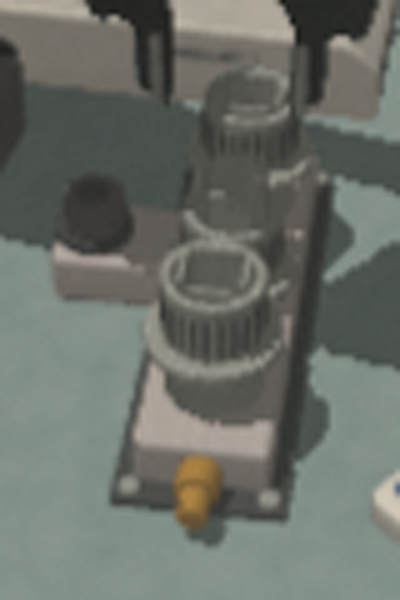

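The middle coupler at (240,190) shows a bare inner tube above its barrel, so its sleeve stays back. Coupler 2 at (215,320) is still forward, so it comes next.

{"fn": "apply_moves", "kwargs": {
  "motion": [
    [-0.03,0,0,0,0.052],
    [-0.0605,0,0,0,0.052],
    [-0.0605,0,0.02,0,0.052],
    [-0.0605,0,0.05,0,0.052],
    [-0.0605,0,0.065,0,0.052]
  ]
}}

```text
t: 4.32
eef_pos: [0.4865, -0.4673, 0.0614]
orientation: [-2.767, -1.48, 0.001]
wrist_force: [-0.1, -0.8, 0.4]
grip_width: 0.611
grasp_force: 0.0
```

```bash
python3 -c "
from h import *
go(*M[2],.042,MH)"
```

```text
at [ 0.4865 -0.4673  0.0614] head -33.7 j6 -0.29 F [-0.1 -0.8  0.4] t 4.3 tilt -1.0
MOVE [-0.0012  0.0023  0.0194] spin -0.004
```

{"fn": "apply_moves", "kwargs": {
  "motion": [
    [0,0.001,0.003,0,0.052],
    [0,0.001,0.007,0,0.052],
    [0,0.001,0.011,0,0.052],
    [0,0.001,0.014,0,0.052],
    [0,0.001,0.014,0,0.052]
  ]
}}

```text
t: 4.95
eef_pos: [0.4884, -0.4694, 0.0521]
orientation: [2.769, 1.481, 0.001]
wrist_force: [-1.9, 4.3, 9.1]
grip_width: 0.612
grasp_force: 5.0
```

{"fn": "apply_moves", "kwargs": {
  "motion": [
    [0,0,0.003,0,0.052],
    [0,0,0.006,0,0.052],
    [0,0,0.006,0,0.052]
  ]
}}

```text
t: 5.32
eef_pos: [0.4882, -0.4694, 0.0452]
orientation: [2.769, 1.481, 0.001]
wrist_force: [0.1, 1.0, 1.8]
grip_width: 0.609
grasp_force: 0.4
```

{"fn": "apply_moves", "kwargs": {
  "motion": [
    [0,0,0.002,0,0.052],
    [0,0,0.002,0,0.056],
    [0,0,-0.02,0,0.056],
    [0,0,-0.06,0,0.052],
    [0,0,-0.09,0,0.052]
  ]
}}

```text
t: 5.95
eef_pos: [0.4879, -0.4695, 0.1359]
orientation: [2.77, 1.481, 0.0]
wrist_force: [0.6, 0.1, -0.0]
grip_width: 0.611
grasp_force: 0.0
```

{"fn": "apply_moves", "kwargs": {
  "motion": [
    [0.03,0,0,0,0.052],
    [0.09,0,0,0,0.052],
    [0.124,0,0,0,0.052],
    [0.124,0,0,0,0.052],
    [0.124,0,0,0,0.052]
  ]
}}

```text
t: 6.58
eef_pos: [0.5565, -0.3665, 0.1342]
orientation: [2.771, 1.481, -0.0]
wrist_force: [-0.4, -0.0, 0.6]
grip_width: 0.606
grasp_force: 0.0
```

```bash
python3 -c "
from h import *
go(*M[0],.042,MH)"
```

```text
at [ 0.5565 -0.3665  0.1342] head -33.7 j6 -0.11 F [-0.4 -0.   0.6] t 6.6 tilt -1.0
MOVE [ 0.0002 -0.0007  0.0922] spin -0.004
```

{"fn": "apply_moves", "kwargs": {
  "motion": [
    [0,-0.0007,0.03,0,0.052],
    [0,-0.0007,0.06,0,0.052],
    [0,-0.0007,0.07,0,0.052],
    [0,-0.0007,0.076,0,0.052],
    [0,-0.0007,0.08,0,0.052]
  ]
}}

```text
t: 7.2
eef_pos: [0.556, -0.3666, 0.0559]
orientation: [2.77, 1.48, -0.0]
wrist_force: [-9.0, 3.3, 14.3]
grip_width: 0.609
grasp_force: 7.2
```

{"fn": "apply_moves", "kwargs": {
  "motion": [
    [0,0,0.004,0,0.052],
    [0,0,0.008,0,0.052],
    [0,0,0.011,0,0.052],
    [0,0,0.011,0,0.052]
  ]
}}

```text
t: 7.7
eef_pos: [0.5564, -0.3663, 0.0442]
orientation: [2.77, 1.48, 0.001]
wrist_force: [1.0, 0.4, -0.3]
grip_width: 0.606
grasp_force: 0.0
```

{"fn": "apply_moves", "kwargs": {
  "motion": [
    [0,0,0,0,0.056],
    [0,0,-0.03,0,0.056],
    [0,0,-0.09,0,0.056],
    [0,0,-0.15,0,0.075],
    [-0.05,-0.05,-0.18,0,0.075]
  ]
}}

```text
t: 8.32
eef_pos: [0.5016, -0.3771, 0.2215]
orientation: [2.764, 1.483, 0.003]
wrist_force: [-0.9, -1.0, -0.2]
grip_width: 0.876
grasp_force: 0.0
```

```bash
cat >> h.py <<'E'
def comp(P,name,lo,hi,box):
    Z=P[...,2]; m=np.zeros(Z.shape,np.uint8); a,b,c,d=box; m[b:d,a:c]=((Z>lo)&(Z<hi))[b:d,a:c]
    n,l,st,_=cv2.connectedComponentsWithStats(m)
    for i in range(1,n):
        if st[i,4]>60:
            q=P[l==i]; r=cv2.minAreaRect((q[:,:2]*1000).astype(np.float32)); print(name,st[i,4],np.round(q.mean(0),4),np.round(r[0],1),np.round(r[1],1),round(r[2],1))
E
python3 - <<'E'
from h import *
c=cam("top"); P=cloud(c); save(c,"t3",(200,140,400,290),4)
comp(P,"cart",.1,.13,(205,195,310,300))
comp(P,"sleeve",.068,.084,(270,140,400,250))
go(.3769,-.3187,.19,-41.5)
E
```

```text
cart 399 [ 0.4491 -0.237   0.1157] [ 449.1 -236.5] [38.3 37.5] 52.7
cart 422 [ 0.4131 -0.2775  0.1158] [ 413.3 -276.8] [38.4 38.3] 54.0
at [ 0.4954 -0.3789  0.2238] head -33.7 j6 -0.19 F [-4.1 -4.3  5.1] t 8.4 tilt -1.0
MOVE [-0.0157 -0.1322  0.0332] spin 0.135
```

View pics/t3.png

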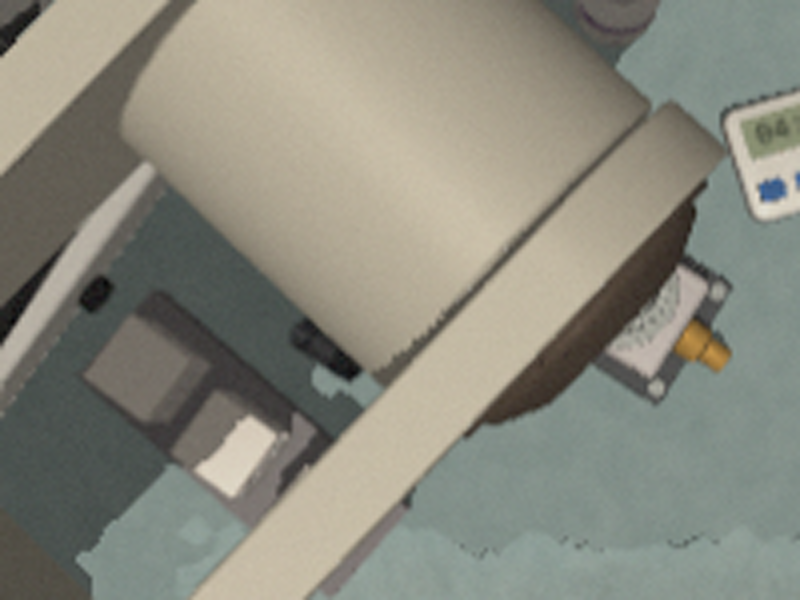

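Cartridges a and b at (145,375) and (230,440) are unmoved, and the arm hides c. I go to c.

{"fn": "apply_moves", "kwargs": {
  "motion": [
    [-0.005,-0.03,0.01,0.03,0.075],
    [-0.008,-0.07,0.02,0.07,0.075],
    [-0.012,-0.11,0.03,0.1,0.075],
    [-0.0157,-0.132,0.033,0.13,0.075],
    [-0.0157,-0.132,0.033,0.13,0.075]
  ]
}}

```text
t: 9.0
eef_pos: [0.3804, -0.3163, 0.1852]
orientation: [2.861, 1.296, 0.0]
wrist_force: [0.9, -0.5, -0.5]
grip_width: 0.879
grasp_force: 0.0
```

```bash
python3 -c "
from h import *
go(.3769,-.3187,.074,-41)
c=cam('top');P=cloud(c);comp(P,'cart',.1,.13,(205,195,310,300))"
```

```text
at [ 0.3804 -0.3163  0.1852] head -41.2 j6 -0.13 F [ 0.9 -0.5 -0.5] t 9.0 tilt -1.0
MOVE [-0.0041 -0.0011  0.1112] spin -0.004
```

{"fn": "apply_moves", "kwargs": {
  "motion": [
    [-0.004,-0.001,0.04,0,0.075],
    [-0.004,-0.001,0.08,0,0.075],
    [-0.004,-0.001,0.115,0,0.075],
    [-0.004,-0.001,0.115,0,0.075]
  ]
}}

```text
t: 9.55
eef_pos: [0.3775, -0.3184, 0.0679]
orientation: [-2.857, -1.297, 0.002]
wrist_force: [0.2, 0.6, 0.8]
grip_width: 0.878
grasp_force: 0.0
```

{"fn": "apply_moves", "kwargs": {
  "motion": [
    [0,0,0,0,0.03],
    [0,0,0,0,0.03],
    [0,0,0,0,0.03],
    [0,0,0,0,0.03]
  ]
}}

```text
t: 10.05
eef_pos: [0.3784, -0.3197, 0.0714]
orientation: [2.859, 1.297, 0.001]
wrist_force: [0.2, 1.1, 7.2]
grip_width: 0.432
grasp_force: 60.0
```

{"fn": "apply_moves", "kwargs": {
  "motion": [
    [0,0,-0.02,0,0.03],
    [0,0,-0.06,0,0.03],
    [0,0,-0.12,0,0.03],
    [0,0,-0.12,0,0.03]
  ]
}}

```text
t: 10.55
eef_pos: [0.3791, -0.3204, 0.195]
orientation: [2.854, 1.295, 0.004]
wrist_force: [-0.1, -0.3, -2.3]
grip_width: 0.44
grasp_force: 60.8
```

```bash
python3 -c "
from h import *
go(*M[2],.188,MH)
c=cam('scene');save(c,'s4',(200,110,400,290),4);"
```

```text
at [ 0.3791 -0.3204  0.195 ] head -41.2 j6 -0.14 F [-0.1 -0.3 -2.3] t 10.6 tilt -1.0
MOVE [-0.0406  0.1798  0.0085] spin -0.134
```

View pics/s4.png

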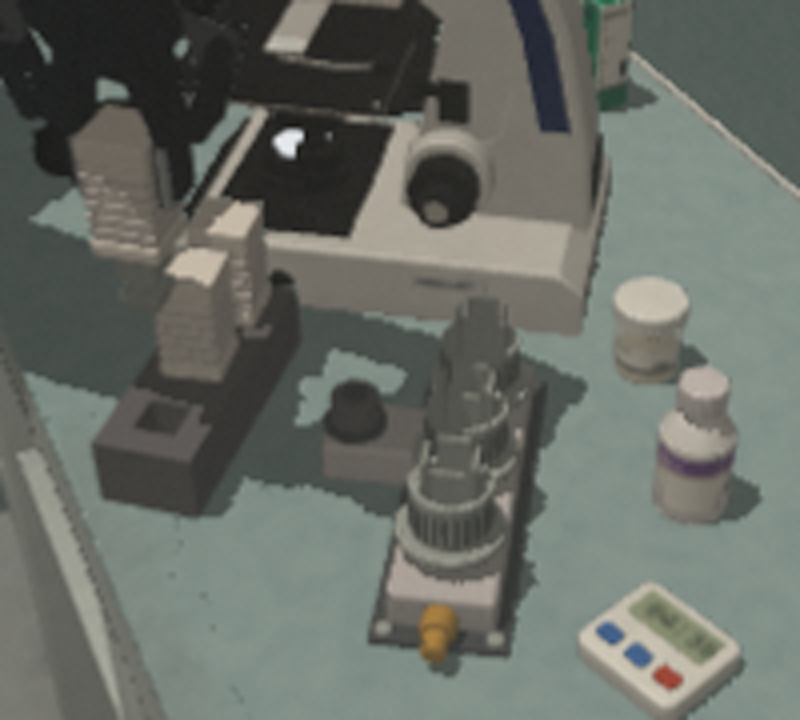

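All three sleeves are back, with the inner tubes showing at (480,330), (480,400) and (450,480). Cartridge c hangs upright in the gripper at (120,190). I carry it to coupler 2.

{"fn": "apply_moves", "kwargs": {
  "motion": [
    [-0.01,0.045,0,-0.03,0.03],
    [-0.02,0.09,0,-0.07,0.03],
    [-0.03,0.14,0,-0.1,0.03],
    [-0.0406,0.18,0.004,-0.134,0.03],
    [-0.0406,0.18,0.004,-0.134,0.03]
  ]
}}

```text
t: 11.22
eef_pos: [0.4869, -0.4694, 0.1826]
orientation: [-2.765, -1.485, 0.001]
wrist_force: [-0.1, 0.9, -1.8]
grip_width: 0.433
grasp_force: 61.3
```

{"fn": "apply_moves", "kwargs": {
  "motion": [
    [0,0,0,0,0.03],
    [0,0,0,0,0.03]
  ]
}}

```text
t: 11.48
eef_pos: [0.4863, -0.4675, 0.186]
orientation: [2.768, 1.487, 0.0]
wrist_force: [-0.4, 0.7, -2.0]
grip_width: 0.438
grasp_force: 61.3
```

```bash
python3 - <<'E'
from h import *
go(*M[2],.188,MH)
c=cam('scene');save(c,'s5',(260,140,380,230),6);P=cloud(c)
q=P.reshape(-1,3); 
# body of cartridge: points near TCP below z=.2
s=manip.read_state(); e=s["eef_pos"]; m=(np.hypot(*(q[:,:2]-e[:2]).T)<.04)&(q[:,2]<.20)&(q[:,2]>.165)
m2=(np.hypot(*(q[:,:2]-e[:2]).T)<.04)&(q[:,2]<.155)&(q[:,2]>.1)
print(m.sum(),q[m][:,2].min(), np.histogram(q[m2][:,2],bins=11,range=(.1,.155))[0])
E
```

```text
at [ 0.4863 -0.4675  0.186 ] head -33.5 j6 -0.29 F [-0.4  0.7 -2. ] t 11.5 tilt -1.0
MOVE [-0.0009  0.0023 -0.002 ] spin -0.000
348 0.1650805469858303 [ 0  0  0  0 10 16 47  7 16 20 16]
```

View pics/s5.png

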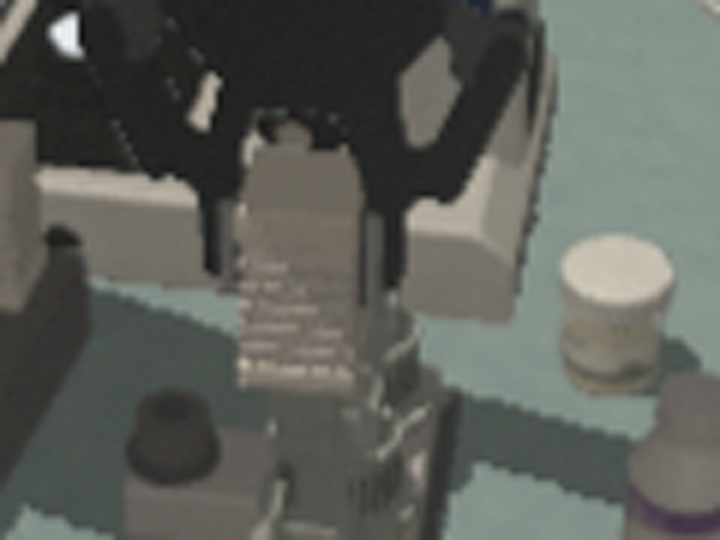

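The cartridge at (300,270) is upright and square above coupler 2. I lower it stepwise.

{"fn": "apply_moves", "kwargs": {
  "motion": [
    [-0.001,0.002,0.01,0,0.03],
    [-0.001,0.002,0.02,0,0.03],
    [-0.001,0.002,0.02,0,0.03],
    [-0.001,0.002,0.02,0,0.03]
  ]
}}

```text
t: 12.02
eef_pos: [0.4877, -0.4701, 0.1657]
orientation: [-2.768, -1.486, -0.0]
wrist_force: [-0.3, 0.0, -0.4]
grip_width: 0.434
grasp_force: 61.3
```

```bash
python3 -c "
from h import *
go(*M[2],.13,MH)"
```

```text
at [ 0.4877 -0.4701  0.1657] head -33.5 j6 -0.30 F [-0.3  0.  -0.4] t 12.0 tilt -1.0
MOVE [ 0.0005 -0.0003  0.0357] spin -0.000
```

{"fn": "apply_moves", "kwargs": {
  "motion": [
    [0,0,0.007,0,0.03],
    [0,0,0.014,0,0.03],
    [0,0,0.02,0,0.03],
    [0,0,0.025,0,0.03],
    [0,0,0.025,0,0.03]
  ]
}}

```text
t: 12.65
eef_pos: [0.4877, -0.4698, 0.14]
orientation: [-2.767, -1.486, -0.0]
wrist_force: [3.4, 2.0, -5.5]
grip_width: 0.439
grasp_force: 61.5
```

{"fn": "apply_moves", "kwargs": {
  "motion": [
    [0,0,0.006,0,0.03],
    [0,0,0.011,0,0.03],
    [0,0,0.015,0,0.03],
    [0,0,0.019,0,0.03],
    [0,0,0.019,0,0.03]
  ]
}}

```text
t: 13.28
eef_pos: [0.4879, -0.4698, 0.122]
orientation: [2.767, 1.487, 0.001]
wrist_force: [4.4, 6.1, 2.3]
grip_width: 0.436
grasp_force: 62.2
```

```bash
python3 -c "
from h import *
go(*M[2],.121,MH)"
```

```text
at [ 0.4879 -0.4698  0.122 ] head -33.5 j6 -0.30 F [4.4 6.1 2.3] t 13.3 tilt -1.0
MOVE [ 0.0001 -0.0003  0.001 ] spin -0.000
```

{"fn": "apply_moves", "kwargs": {
  "motion": [
    [0.001,0,0.002,0,0.03],
    [0.001,0,0.004,0,0.03],
    [0.001,0,0.004,0,0.03]
  ]
}}

```text
t: 13.65
eef_pos: [0.4884, -0.4699, 0.1212]
orientation: [2.765, 1.485, 0.0]
wrist_force: [-6.4, 9.1, 31.0]
grip_width: 0.439
grasp_force: 65.5
```

```bash
python3 - <<'E'
from h import *
go(*M[2],.121,MH)
c=cam('scene');save(c,'s6',(260,140,380,240),6)
E
```

```text
at [ 0.4884 -0.4699  0.1212] head -33.5 j6 -0.29 F [-6.4  9.1 31. ] t 13.7 tilt -1.0
MOVE [-0.     -0.0008  0.0002] spin -0.000
```

View pics/s6.png

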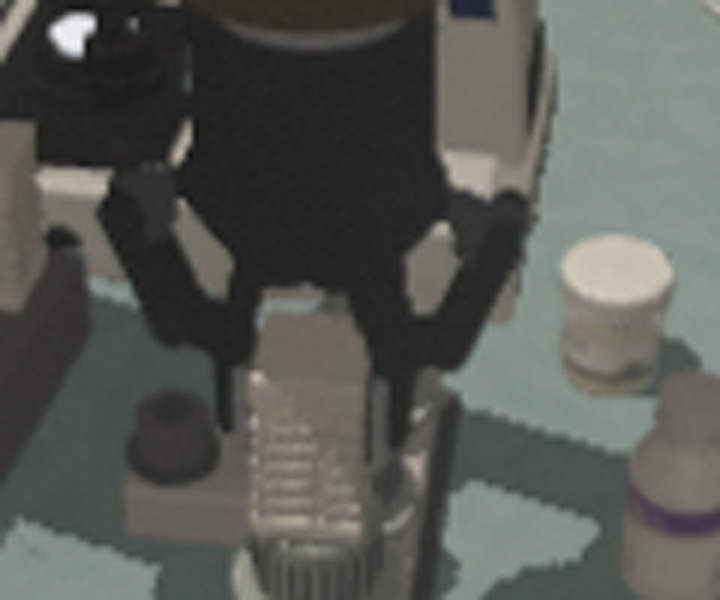

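The cartridge is seated, and the knurled barrel at (315,570) sits right under the shoulder, so the sleeve has sprung forward. I release and rise.

{"fn": "apply_moves", "kwargs": {
  "motion": [
    [0,0,-0.001,0,0.075],
    [0,0,-0.002,0,0.075],
    [0,0,-0.002,0,0.075],
    [0,0,-0.04,0,0.075],
    [0,0,-0.08,0,0.075]
  ]
}}

```text
t: 14.32
eef_pos: [0.4879, -0.4691, 0.198]
orientation: [-2.766, -1.486, 0.001]
wrist_force: [0.2, -0.7, 0.5]
grip_width: 0.882
grasp_force: 0.0
```

```bash
python3 - <<'E'
from h import *
c=cam("top"); P=cloud(c); comp(P,"cart",.1,.13,(190,185,320,310)); comp(P,"seated",.15,.175,(320,185,400,245))
go(.4131,-.2774,.19,-36)
E
```

```text
cart 118 [ 0.4223 -0.2879  0.1153] [ 424.6 -286.4] [38.8 13.4] 43.0
at [ 0.4889 -0.4702  0.2045] head -33.5 j6 -0.29 F [ 1.  -0.6  5.8] t 14.4 tilt -1.0
MOVE [ 0.1189 -0.1698  0.0133] spin 0.043
```

```bash
python3 - <<'E'
from h import *
c=cam("scene"); P=cloud(c); comp(P,"cart",.111,.119,(215,140,290,240)); comp(P,"seated",.155,.175,(280,140,360,260)); comp(P,"standtop",.041,.05,(215,140,290,240))
E
```

```text
cart 159 [ 0.4492 -0.2393  0.1151] [ 449.8 -237.7] [39.3 38.6] 53.8
cart 182 [ 0.4129 -0.2807  0.115 ] [ 413.5 -278.7] [40.5 37.8] 54.3
seated 315 [ 0.4867 -0.4754  0.1638] [ 488.8 -470.7] [42.  38.1] 56.5
standtop 63 [ 0.5124 -0.2062  0.0455] [ 512.4 -206.3] [ 7.3 56.8] 54.9
standtop 704 [ 0.3985 -0.3045  0.0454] [ 413.7 -278.7] [172.3  61.4] 48.4
```

{"fn": "apply_moves", "kwargs": {
  "motion": [
    [0,-0.03,0,0,0.075],
    [0.03,-0.08,0,0.01,0.075],
    [0.07,-0.13,0,0.03,0.075],
    [0.119,-0.17,0.013,0.043,0.075],
    [0.119,-0.17,0.013,0.043,0.075]
  ]
}}

```text
t: 15.05
eef_pos: [0.4114, -0.273, 0.184]
orientation: [-2.796, -1.429, 0.0]
wrist_force: [0.3, 0.3, 0.6]
grip_width: 0.878
grasp_force: 0.0
```

{"fn": "apply_moves", "kwargs": {
  "motion": [
    [0,0,0,0,0.075],
    [0,0,0,0,0.075]
  ]
}}

```text
t: 15.3
eef_pos: [0.4124, -0.2772, 0.1846]
orientation: [-2.799, -1.426, 0.0]
wrist_force: [-1.2, -0.0, 0.6]
grip_width: 0.876
grasp_force: 0.0
```

```bash
python3 - <<'E'
from h import *
go(.4131,-.2774,.07,-36)
E
```

```text
at [ 0.4124 -0.2772  0.1846] head -36.0 j6 -0.12 F [-1.2 -0.   0.6] t 15.3 tilt -1.0
MOVE [0.0002 0.0007 0.1146] spin -0.000
```

{"fn": "apply_moves", "kwargs": {
  "motion": [
    [0,0.0007,0.04,0,0.075],
    [0,0.0007,0.08,0,0.075],
    [0,0.0007,0.114,0,0.075],
    [0,0.0007,0.114,0,0.075],
    [0,0.0007,0.114,0,0.075]
  ]
}}

```text
t: 15.92
eef_pos: [0.4133, -0.2775, 0.0719]
orientation: [2.799, 1.425, 0.001]
wrist_force: [0.2, 0.0, 0.1]
grip_width: 0.882
grasp_force: 0.0
```

{"fn": "apply_moves", "kwargs": {
  "motion": [
    [0,0,0,0,0.03],
    [0,0,0,0,0.03],
    [0,0,0,0,0.03],
    [0,0,0,0,0.03]
  ]
}}

```text
t: 16.42
eef_pos: [0.4131, -0.2769, 0.0718]
orientation: [2.798, 1.426, 0.001]
wrist_force: [-0.9, 0.6, 7.5]
grip_width: 0.44
grasp_force: 59.9
```

{"fn": "apply_moves", "kwargs": {
  "motion": [
    [0,0,-0.02,0,0.03],
    [0,0,-0.06,0,0.03],
    [0,0,-0.118,0,0.03],
    [0,0,-0.118,0,0.03],
    [0,0,-0.118,0,0.03]
  ]
}}

```text
t: 17.05
eef_pos: [0.4126, -0.2764, 0.1884]
orientation: [-2.799, -1.427, -0.0]
wrist_force: [0.1, -0.2, -1.7]
grip_width: 0.44
grasp_force: 61.6
```

```bash
python3 - <<'E'
from h import *
go(*M[1],.188,MH)
E
```

```text
at [ 0.4126 -0.2764  0.1884] head -36.0 j6 -0.12 F [ 0.1 -0.2 -1.7] t 17.1 tilt -1.0
MOVE [-0.0503  0.1713  0.0004] spin -0.043
```

{"fn": "apply_moves", "kwargs": {
  "motion": [
    [-0.015,0.045,0,-0.01,0.03],
    [-0.03,0.09,0,-0.02,0.03],
    [-0.042,0.135,0,-0.035,0.03],
    [-0.0503,0.171,0,-0.043,0.03],
    [-0.0503,0.171,0,-0.043,0.03]
  ]
}}

```text
t: 17.68
eef_pos: [0.522, -0.4187, 0.1855]
orientation: [-2.765, -1.484, 0.002]
wrist_force: [0.4, 0.8, -1.9]
grip_width: 0.437
grasp_force: 61.7
```

{"fn": "apply_moves", "kwargs": {
  "motion": [
    [0,0,0.01,0,0.03],
    [0,0,0.02,0,0.03],
    [0,0,0.02,0,0.03],
    [0,0,0.02,0,0.03]
  ]
}}

```text
t: 18.18
eef_pos: [0.5215, -0.4176, 0.1691]
orientation: [2.767, 1.486, 0.0]
wrist_force: [-0.9, -0.2, -1.9]
grip_width: 0.44
grasp_force: 61.7
```

```bash
python3 - <<'E'
from h import *
go(*M[1],.14,MH)
E
```

```text
at [ 0.5215 -0.4176  0.1691] head -33.5 j6 -0.21 F [-0.9 -0.2 -1.9] t 18.2 tilt -1.0
MOVE [-0.0001  0.0003  0.0291] spin -0.000
```

{"fn": "apply_moves", "kwargs": {
  "motion": [
    [0,0,0.008,0,0.03],
    [0,0,0.015,0,0.03],
    [0,0,0.022,0,0.03],
    [0,0,0.028,0,0.03],
    [0,0,0.028,0,0.03]
  ]
}}

```text
t: 18.8
eef_pos: [0.5218, -0.4177, 0.1399]
orientation: [-2.767, -1.487, -0.001]
wrist_force: [6.1, -2.5, -5.2]
grip_width: 0.438
grasp_force: 61.7
```

{"fn": "apply_moves", "kwargs": {
  "motion": [
    [0,0,0.006,0,0.03],
    [0,0,0.011,0,0.03],
    [0,0,0.015,0,0.03],
    [0,0,0.019,0,0.03],
    [0,0,0.019,0,0.03]
  ]
}}

```text
t: 19.42
eef_pos: [0.522, -0.4178, 0.1218]
orientation: [2.767, 1.486, 0.001]
wrist_force: [9.2, -2.5, 0.3]
grip_width: 0.435
grasp_force: 62.1
```

Force of about 9 N along tool +y: ease that way and press down.

{"fn": "apply_moves", "kwargs": {
  "motion": [
    [0.0004,0.001,0.002,0,0.03],
    [0.0004,0.001,0.004,0,0.03],
    [0.0004,0.001,0.004,0,0.03]
  ]
}}

```text
t: 19.8
eef_pos: [0.5224, -0.4181, 0.1216]
orientation: [2.766, 1.486, 0.0]
wrist_force: [-12.9, 12.8, 43.6]
grip_width: 0.439
grasp_force: 67.2
```

{"fn": "apply_moves", "kwargs": {
  "motion": [
    [0,0,-0.002,0,0.075],
    [0,0,-0.003,0,0.075],
    [0,0,-0.003,0,0.075],
    [0,0,-0.04,0,0.075],
    [0,0,-0.09,0,0.075]
  ]
}}

```text
t: 20.42
eef_pos: [0.5221, -0.4176, 0.207]
orientation: [-2.765, -1.485, 0.002]
wrist_force: [0.2, -0.0, -0.1]
grip_width: 0.879
grasp_force: 0.0
```

```bash
python3 - <<'E'
from h import *
c=cam("scene"); P=cloud(c); save(c,'s7',(270,130,360,240),5)
comp(P,"cart",.111,.119,(200,120,300,250)); comp(P,"seated",.155,.175,(280,140,360,260)); comp(P,"standtop",.041,.05,(205,140,290,240))
go(.4493,-.2367,.20,-36.5)
E
```

```text
cart 163 [ 0.449  -0.2393  0.1149] [ 449.1 -237.9] [42.2 38.5] 54.2
seated 265 [ 0.5209 -0.4235  0.1637] [ 521.8 -420.9] [40.6 38. ] 56.7
seated 309 [ 0.4866 -0.4751  0.164 ] [ 488.4 -471.4] [38.8 38. ] 56.8
standtop 897 [ 0.4031 -0.2937  0.0453] [ 413.1 -278.2] [176.9  61.6] 48.8
at [ 0.5234 -0.4189  0.2156] head -33.5 j6 -0.20 F [-0.1 -0.4  8.3] t 20.5 tilt -1.0
MOVE [ 0.1109 -0.1625  0.0144] spin 0.052
```

View pics/s7.png

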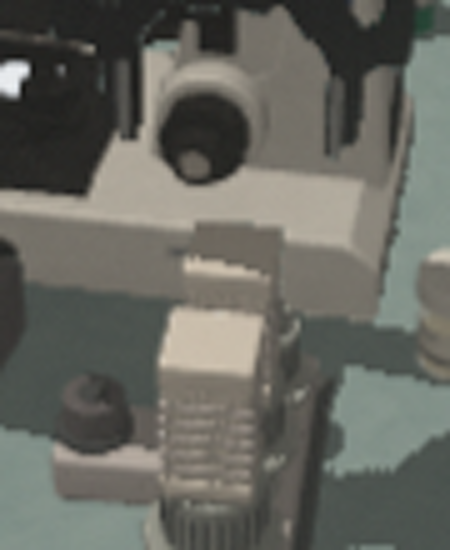

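Both seated cartridges, the near one at (215,400) and the one behind it at (235,260), are at full depth with tops at about 0.164. I pick the last cartridge with the grasp offset 5 mm away from the microscope.

{"fn": "apply_moves", "kwargs": {
  "motion": [
    [0,-0.04,0,0,0.075],
    [0.03,-0.09,0,0.01,0.075],
    [0.07,-0.13,0,0.03,0.075],
    [0.106,-0.1625,0.014,0.052,0.075],
    [0.106,-0.1625,0.014,0.052,0.075]
  ]
}}

```text
t: 21.1
eef_pos: [0.445, -0.2372, 0.1931]
orientation: [-2.803, -1.417, 0.0]
wrist_force: [0.2, -0.1, 0.0]
grip_width: 0.88
grasp_force: 0.0
```

{"fn": "apply_moves", "kwargs": {
  "motion": [
    [0,0,0,0,0.075],
    [0,0,0,0,0.075]
  ]
}}

```text
t: 21.35
eef_pos: [0.4459, -0.2408, 0.1937]
orientation: [-2.806, -1.413, 0.0]
wrist_force: [-0.4, -0.7, -0.2]
grip_width: 0.88
grasp_force: 0.0
```

```bash
python3 - <<'E'
from h import *
c=cam("scene"); P=cloud(c); save(c,'s8',(200,40,360,220),3)
go(.4463,-.2409,.075,-36.5)
E
```

```text
at [ 0.4458 -0.2408  0.1936] head -36.5 j6 -0.01 F [-0.3 -0.1 -0.3] t 21.4 tilt -1.0
MOVE [0.0002 0.0005 0.1186] spin -0.001
```

View pics/s8.png

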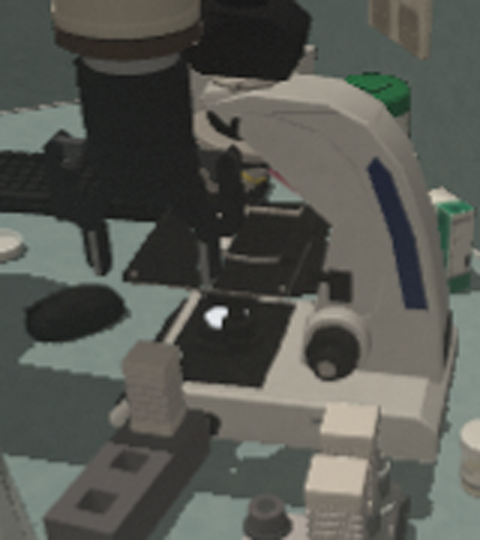

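The fingers at (97,250) and (205,260) straddle the column of the last cartridge at (155,385), and the microscope stage lies beyond. I descend in two steps and watch the force.

{"fn": "apply_moves", "kwargs": {
  "motion": [
    [0,0.0005,0.03,0,0.075],
    [0,0.0005,0.06,0,0.075],
    [0,0.0005,0.085,0,0.075],
    [0,0.0005,0.095,0,0.075]
  ]
}}

```text
t: 21.9
eef_pos: [0.4458, -0.2407, 0.0977]
orientation: [-2.805, -1.413, 0.001]
wrist_force: [-0.1, -0.6, 1.6]
grip_width: 0.881
grasp_force: 0.3
```

{"fn": "apply_moves", "kwargs": {
  "motion": [
    [0,0,0.01,0,0.075],
    [0,0,0.022,0,0.075],
    [0,0,0.022,0,0.075],
    [0,0,0.022,0,0.075]
  ]
}}

```text
t: 22.4
eef_pos: [0.4462, -0.2402, 0.077]
orientation: [2.805, 1.414, 0.0]
wrist_force: [-0.7, -0.0, -0.5]
grip_width: 0.876
grasp_force: 0.2
```

{"fn": "apply_moves", "kwargs": {
  "motion": [
    [0,0,0,0,0.03],
    [0,0,0,0,0.03],
    [0,0,0,0,0.03],
    [0,0,0,0,0.03]
  ]
}}

```text
t: 22.9
eef_pos: [0.446, -0.2403, 0.0768]
orientation: [2.805, 1.414, -0.0]
wrist_force: [-3.8, -2.4, 3.5]
grip_width: 0.352
grasp_force: 1.9
```

{"fn": "apply_moves", "kwargs": {
  "motion": [
    [0,0,-0.02,0,0.03],
    [0,0,-0.06,0,0.03],
    [0,0,-0.118,0,0.03],
    [0,0,-0.118,0,0.03],
    [0,0,-0.118,0,0.03]
  ]
}}

```text
t: 23.52
eef_pos: [0.4461, -0.24, 0.1945]
orientation: [-2.805, -1.414, -0.001]
wrist_force: [-0.9, -0.1, -1.4]
grip_width: 0.351
grasp_force: 0.0
```

```bash
python3 - <<'E'
from h import *
go(M[0][0]-.005*.552,M[0][1]-.005*.834,.19,MH)
E
```

```text
at [ 0.4461 -0.24    0.1945] head -36.5 j6 -0.01 F [-0.9 -0.1 -1.4] t 23.5 tilt -1.0
MOVE [-0.0409  0.1635  0.0044] spin -0.052
```

The grip missed: width 30 mm and no force. I look before moving further.

```bash
python3 - <<'E'
from h import *
c=cam("scene"); P=cloud(c); save(c,'s9',(190,70,350,220),4)
comp(P,"cart",.111,.119,(180,120,310,260)); comp(P,"high",.12,.24,(190,120,270,220)); comp(P,"standtop",.041,.05,(180,140,310,260))
E
```

```text
cart 155 [ 0.4448 -0.209   0.1149] [ 444.5 -207.3] [40.4 40.3] 47.6
high 493 [ 0.4645 -0.2042  0.1923] [ 469.3 -183.4] [164.5  70.7] 69.9
standtop 134 [ 0.5283 -0.2181  0.0453] [ 527.5 -218. ] [  7.8 122.5] 52.7
standtop 861 [ 0.3955 -0.2612  0.0453] [ 407.  -246.5] [176.2  63.4] 45.3
```

View pics/s9.png

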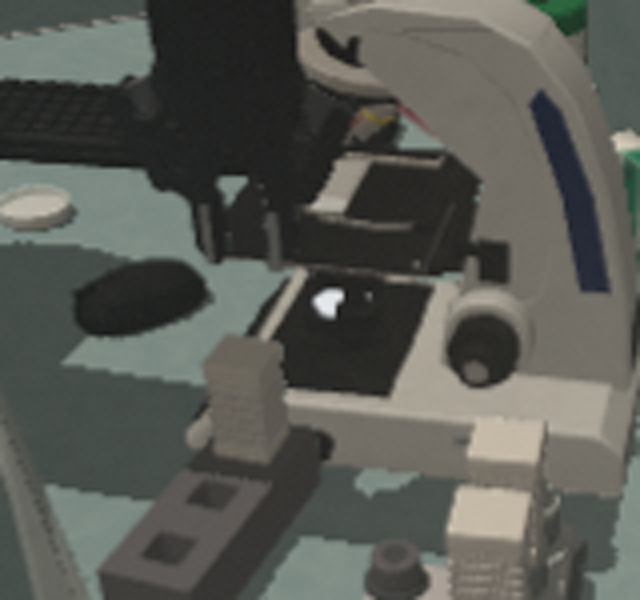

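The stand was knocked about 3 cm toward the microscope, and cartridge a is now at (245,400) in this picture. The microscope stage would block the gripper there, so I will grip the stand's empty end across its 60 mm width and slide it back.

```bash
python3 - <<'E'
from h import *
go(.368,-.284,.15,-44.6)
E
```

```text
at [ 0.4459 -0.2399  0.1939] head -36.5 j6 -0.01 F [-0.   0.1 -0.1] t 23.6 tilt -1.0
MOVE [-0.0818 -0.0363  0.0439] spin 0.141
```

{"fn": "apply_moves", "kwargs": {
  "motion": [
    [-0.03,-0.01,0,0.04,0.0854],
    [-0.06,-0.025,0,0.08,0.0854],
    [-0.082,-0.036,0.02,0.141,0.0854],
    [-0.082,-0.036,0.044,0.141,0.0854],
    [-0.082,-0.036,0.044,0.141,0.0854]
  ]
}}

```text
t: 24.2
eef_pos: [0.3675, -0.2839, 0.1486]
orientation: [-2.894, -1.211, 0.002]
wrist_force: [-0.3, -0.7, 0.2]
grip_width: 0.998
grasp_force: 0.0
```

```bash
python3 - <<'E'
from h import *
c=cam("scene"); P=cloud(c); comp(P,"cart",.111,.119,(180,120,310,260)); comp(P,"standtop",.041,.05,(180,140,290,260))
go(.368,-.284,.018,-44.6)
E
```

```text
cart 81 [ 0.4525 -0.2142  0.115 ] [ 451.3 -212.1] [41.7 22.4] 50.1
standtop 79 [ 0.5073 -0.2021  0.0456] [ 507.9 -203. ] [ 7. 74.] 54.2
standtop 861 [ 0.396  -0.2609  0.0453] [ 406. -247.] [173.5  62.5] 44.9
at [ 0.3681 -0.2843  0.15  ] head -44.6 j6 -0.05 F [ 1.  -0.1  1. ] t 24.2 tilt -1.0
MOVE [1.00e-04 1.00e-04 1.32e-01] spin 0.000
```

{"fn": "apply_moves", "kwargs": {
  "motion": [
    [0,0,0.05,0,0.0854],
    [0,0,0.09,0,0.0854],
    [0,0,0.12,0,0.0854],
    [0,0,0.13,0,0.0854],
    [0,0,0.13,0,0.0854]
  ]
}}

```text
t: 24.88
eef_pos: [0.3687, -0.2848, 0.0212]
orientation: [-2.898, -1.213, -0.0]
wrist_force: [0.4, -0.8, 0.2]
grip_width: 1.0
grasp_force: 0.0
```

{"fn": "apply_moves", "kwargs": {
  "motion": [
    [0,0,0,0,0.052],
    [0,0,0,0,0.052],
    [0,0,0,0,0.052]
  ]
}}

```text
t: 25.25
eef_pos: [0.3688, -0.285, 0.0221]
orientation: [2.897, 1.213, 0.001]
wrist_force: [-3.2, 4.0, 12.5]
grip_width: 0.689
grasp_force: 63.4
```

```bash
python3 - <<'E'
from h import *
e=manip.read_state()["eef_pos"]
go(e[0]+.012,e[1]-.05,e[2])
E
```

```text
at [ 0.3688 -0.285   0.0221] head -44.6 j6 -0.05 F [-3.2  4.  12.5] t 25.2 tilt -1.0
MOVE [-0.0272  0.0436  0.0001] spin 0.000
```

{"fn": "apply_moves", "kwargs": {
  "motion": [
    [-0.005,0.009,-0.001,0,0.052],
    [-0.011,0.018,-0.001,0,0.052],
    [-0.017,0.027,-0.001,0,0.052],
    [-0.022,0.036,-0.001,0,0.052],
    [-0.027,0.0435,-0.001,0,0.052]
  ]
}}

```text
t: 25.88
eef_pos: [0.3806, -0.3345, 0.0222]
orientation: [-2.897, -1.213, -0.001]
wrist_force: [-1.7, 11.5, 7.8]
grip_width: 0.689
grasp_force: 67.4
```

{"fn": "apply_moves", "kwargs": {
  "motion": [
    [0,0,0,0,0.052],
    [0,0,0,0,0.0854],
    [0,0,0,0,0.0854],
    [0,0,-0.05,0,0.0854],
    [0,0,-0.11,0,0.0854]
  ]
}}

```text
t: 26.5
eef_pos: [0.3799, -0.3338, 0.1324]
orientation: [-2.896, -1.212, 0.001]
wrist_force: [0.8, -0.9, 0.9]
grip_width: 0.999
grasp_force: 0.0
```

```bash
python3 - <<'E'
from h import *
c=cam("scene"); P=cloud(c); np.save("sc.npy",P); comp(P,"cart",.111,.119,(180,120,310,260)); comp(P,"standtop",.041,.05,(180,140,290,260))
c=cam("top"); P=cloud(c);np.save("tp.npy",P); comp(P,"cart top",.108,.122,(190,185,320,310))
go(.4567,-.2565,.2,-44.6)
E
```

```text
standtop 946 [ 0.4079 -0.3127  0.0453] [ 417.8 -298.1] [173.8  62.3] 45.5
at [ 0.382  -0.3361  0.138 ] head -44.6 j6 -0.10 F [-0.5 -0.4 -0.5] t 26.6 tilt -1.0
MOVE [ 0.1091 -0.0021 -0.0621] spin 0.001
```

{"fn": "apply_moves", "kwargs": {
  "motion": [
    [0,0,-0.03,0,0.075],
    [0.01,0,-0.065,0,0.075],
    [0.06,0,-0.065,0,0.075],
    [0.104,-0.002,-0.065,0,0.075],
    [0.104,-0.002,-0.065,0,0.075]
  ]
}}

```text
t: 27.22
eef_pos: [0.4533, -0.2569, 0.1967]
orientation: [-2.896, -1.217, -0.001]
wrist_force: [-0.2, -0.9, 0.2]
grip_width: 0.879
grasp_force: 0.0
```

```bash
python3 - <<'E'
from h import *
c=cam("scene"); P=cloud(c); comp(P,"cart",.108,.122,(180,120,310,260)); comp(P,"standtop",.041,.05,(180,140,290,260))
yd=np.array([.70,.71]); xd=np.array([.71,-.70]); T=np.load("top0.npy")
q=T[...,:2]-[.4555,-.258]; a=q@yd; b=q@xd
for lo in range(30,90,10):
    m=(a>lo/1e3)&(a<lo/1e3+.01)&(abs(b)<.07); print(lo,np.round(T[m][:,2].max(),3), end="; ")
go(.4555-.0028,-.258-.0028,.075,-43)
E
```

```text
cart 195 [ 0.456  -0.2615  0.1142] [ 456.9 -258.4] [38.6 38.8] 47.5
standtop 943 [ 0.4079 -0.3127  0.0454] [ 418.1 -298.1] [171.8  62.7] 45.4
30 0.115; 40 0.049; 50 0.169; 60 0.17; 70 0.171; 80 0.17; at [ 0.4525 -0.258   0.1967] head -44.4 j6 0.11 F [ 0.4 -0.3 -0.3] t 27.3 tilt -1.0
MOVE [-0.0019  0.0021  0.1217] spin -0.025
```

{"fn": "apply_moves", "kwargs": {
  "motion": [
    [-0.0006,0.0026,0.03,-0.033,0.075],
    [-0.0006,0.0026,0.06,-0.033,0.075],
    [-0.0006,0.0026,0.085,-0.033,0.075],
    [-0.0006,0.0026,0.095,-0.033,0.075]
  ]
}}

```text
t: 27.78
eef_pos: [0.4525, -0.2615, 0.1005]
orientation: [-2.877, -1.259, 0.001]
wrist_force: [0.3, -0.9, -0.9]
grip_width: 0.88
grasp_force: 0.0
```

{"fn": "apply_moves", "kwargs": {
  "motion": [
    [0,0,0.01,0,0.075],
    [0,0,0.024,0,0.075],
    [0,0,0.024,0,0.075],
    [0,0,0.024,0,0.075]
  ]
}}

```text
t: 28.28
eef_pos: [0.4536, -0.2613, 0.0781]
orientation: [2.877, 1.261, 0.0]
wrist_force: [-0.7, -0.5, 0.1]
grip_width: 0.879
grasp_force: 0.0
```

{"fn": "apply_moves", "kwargs": {
  "motion": [
    [0,0,0,0,0.03],
    [0,0,0,0,0.03],
    [0,0,0,0,0.03],
    [0,0,0,0,0.03]
  ]
}}

```text
t: 28.78
eef_pos: [0.4536, -0.2613, 0.0781]
orientation: [2.877, 1.261, 0.001]
wrist_force: [-0.8, 0.7, 5.8]
grip_width: 0.437
grasp_force: 60.0
```

{"fn": "apply_moves", "kwargs": {
  "motion": [
    [0,0,-0.02,0,0.03],
    [0,0,-0.06,0,0.03],
    [0,0,-0.118,0,0.03],
    [0,0,-0.118,0,0.03],
    [0,0,-0.118,0,0.03]
  ]
}}

```text
t: 29.4
eef_pos: [0.4532, -0.261, 0.195]
orientation: [-2.877, -1.26, 0.0]
wrist_force: [0.1, -0.3, -2.7]
grip_width: 0.438
grasp_force: 61.2
```

```bash
python3 - <<'E'
from h import *
go(M[0][0]-.005*.552,M[0][1]-.005*.834,.195,MH)
E
```

```text
at [ 0.4532 -0.261   0.195 ] head -42.7 j6 0.08 F [ 0.1 -0.3 -2.7] t 29.4 tilt -1.0
MOVE [-1.240e-02  1.475e-01 -1.000e-04] spin -0.160
```

{"fn": "apply_moves", "kwargs": {
  "motion": [
    [-0.003,0.04,0,-0.04,0.03],
    [-0.006,0.08,0,-0.08,0.03],
    [-0.009,0.12,0,-0.12,0.03],
    [-0.0124,0.1475,0,-0.16,0.03],
    [-0.0124,0.1475,0,-0.16,0.03]
  ]
}}

```text
t: 30.02
eef_pos: [0.5536, -0.3711, 0.1927]
orientation: [-2.765, -1.485, 0.002]
wrist_force: [0.3, 0.5, -2.0]
grip_width: 0.438
grasp_force: 61.3
```

{"fn": "apply_moves", "kwargs": {
  "motion": [
    [0,0,0.01,0,0.03],
    [0,0,0.02,0,0.03],
    [0,0,0.02,0,0.03],
    [0,0,0.02,0,0.03]
  ]
}}

```text
t: 30.52
eef_pos: [0.5534, -0.3701, 0.176]
orientation: [2.767, 1.487, 0.0]
wrist_force: [-0.8, -0.3, -1.0]
grip_width: 0.436
grasp_force: 61.3
```

```bash
python3 - <<'E'
from h import *
c=cam("scene"); P=cloud(c); comp(P,"held",.155,.185,(290,130,350,190)); comp(P,"seated",.155,.172,(290,190,350,260))
go(M[0][0]-.005*.552,M[0][1]-.005*.834,.128,MH)
E
```

```text
held 205 [ 0.5486 -0.3803  0.1712] [ 552.2 -378.8] [23.2 49.3] 82.9
held 265 [ 0.5209 -0.4238  0.1638] [ 522.4 -420.5] [39.6 38.1] 58.0
seated 312 [ 0.4867 -0.4753  0.1638] [ 489.2 -470.8] [40.8 37.9] 55.0
at [ 0.5535 -0.3702  0.1762] head -33.5 j6 -0.12 F [-0.2 -0.6 -1.1] t 30.6 tilt -1.0
MOVE [-0.0001 -0.0002  0.0482] spin -0.000
```

{"fn": "apply_moves", "kwargs": {
  "motion": [
    [0,0,0.008,0,0.03],
    [0,0,0.015,0,0.03],
    [0,0,0.022,0,0.03],
    [0,0,0.028,0,0.03],
    [0,0,0.028,0,0.03]
  ]
}}

```text
t: 31.2
eef_pos: [0.5536, -0.3705, 0.1469]
orientation: [2.768, 1.486, 0.0]
wrist_force: [5.0, -2.8, -4.0]
grip_width: 0.438
grasp_force: 61.1
```

{"fn": "apply_moves", "kwargs": {
  "motion": [
    [0,0.0005,0.006,0,0.03],
    [0,0.0005,0.011,0,0.03],
    [0,0.0005,0.015,0,0.03],
    [0,0.0005,0.019,0,0.03],
    [0,0.0005,0.019,0,0.03]
  ]
}}

```text
t: 31.82
eef_pos: [0.5538, -0.3706, 0.1284]
orientation: [-2.767, -1.486, -0.0]
wrist_force: [7.4, -6.3, -2.4]
grip_width: 0.438
grasp_force: 61.4
```

{"fn": "apply_moves", "kwargs": {
  "motion": [
    [0,0.0005,0.002,0,0.03],
    [0,0.0005,0.003,0,0.03],
    [0,0.0005,0.003,0,0.03]
  ]
}}

```text
t: 32.2
eef_pos: [0.5543, -0.3709, 0.1279]
orientation: [2.767, 1.486, 0.001]
wrist_force: [-6.9, 5.0, 23.5]
grip_width: 0.44
grasp_force: 64.8
```

{"fn": "apply_moves", "kwargs": {
  "motion": [
    [0,0,-0.001,0,0.075],
    [0,0,-0.002,0,0.075],
    [0,0,-0.002,0,0.075],
    [0,0,-0.04,0,0.075],
    [0,0,-0.09,0,0.075]
  ]
}}

```text
t: 32.83
eef_pos: [0.5538, -0.3705, 0.2154]
orientation: [-2.765, -1.485, 0.002]
wrist_force: [-0.4, -0.3, 0.3]
grip_width: 0.882
grasp_force: 0.0
```

{"fn": "apply_moves", "kwargs": {
  "motion": [
    [0,-0.04,-0.01,0,0],
    [0,-0.09,-0.01,0,0],
    [0,-0.14,-0.01,0,0],
    [0,-0.16,-0.01,0,0],
    [0,-0.16,-0.01,0,0]
  ]
}}

```text
t: 33.45
eef_pos: [0.4203, -0.2821, 0.2262]
orientation: [2.767, 1.486, 0.001]
wrist_force: [0.0, -1.2, -0.6]
grip_width: 0.001
grasp_force: 0.0
```

```bash
python3 - <<'E'
from h import *
c=cam("scene"); P=cloud(c); save(c,'s10',(265,150,365,270),5); comp(P,"seated",.155,.172,(290,140,350,260))
go(*VALVE,.08,MH)
E
```

```text
seated 231 [ 0.5549 -0.3716  0.1637] [ 557.2 -367.8] [40.9 37.5] 57.1
seated 266 [ 0.5209 -0.4238  0.1639] [ 522.7 -419.9] [39.2 37.8] 56.9
seated 307 [ 0.4868 -0.4751  0.1639] [ 488.8 -470.6] [40.3 38.3] 57.5
at [ 0.4209 -0.2826  0.226 ] head -33.5 j6 -0.16 F [-0.4 -0.4  0.2] t 33.5 tilt -1.0
MOVE [-0.0262  0.0885  0.1461] spin -0.000
```

View pics/s10.png

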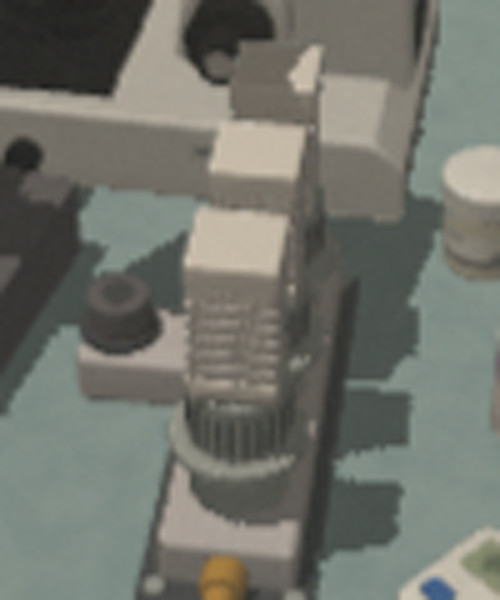

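All three cartridges, with tops near (270,75), (260,140) and (240,235), stand at equal height. I check the lip heights numerically (0.062 forward, 0.046 back).

```bash
python3 - <<'E'
from h import *
for n in("scene","top"):
    P=cloud(cam(n)).reshape(-1,3)
    for i in range(3):
        b=M[i]+([0.0002,-.0012] if n=="scene" else [0,0])
        r=np.hypot(*(P[:,:2]-b).T); m=(r>.0245)&(r<.029)&(P[:,2]>.035)&(P[:,2]<.07)
        print(n,i,m.sum(),np.histogram(P[m][:,2],bins=[.035,.04,.044,.048,.052,.056,.059,.062,.065,.07])[0])
E
```

```text
scene 0 21 [ 0  0  0  0  0  3  8 10  0]
scene 1 25 [ 0  0  0  0  0  1  7 17  0]
scene 2 104 [ 0  0  0  0  1 17 37 49  0]
top 0 103 [ 0  0  0  0  0  2 32 58 11]
top 1 126 [ 0  0  0  0  0  1 35 72 18]
top 2 130 [ 0  0  0  0  0  2 36 74 18]
```

{"fn": "apply_moves", "kwargs": {
  "motion": [
    [-0.008,0.02,0,0,0],
    [-0.018,0.06,0.03,0,0],
    [-0.026,0.0885,0.08,0,0],
    [-0.026,0.0885,0.13,0,0],
    [-0.026,0.0885,0.146,0,0]
  ]
}}

```text
t: 34.22
eef_pos: [0.4801, -0.3532, 0.0772]
orientation: [-2.765, -1.485, 0.002]
wrist_force: [1.4, -0.2, 2.1]
grip_width: -0.002
grasp_force: 0.0
```

```bash
python3 - <<'E'
from h import *
go(*VALVE,.05,MH)
E
```

```text
at [ 0.4801 -0.3532  0.0772] head -33.5 j6 -0.18 F [ 1.4 -0.2  2.1] t 34.2 tilt -1.0
MOVE [-0.      0.0004  0.0272] spin -0.001
```

All sleeves are forward, so I press the valve.

{"fn": "apply_moves", "kwargs": {
  "motion": [
    [0,0,0.015,0,0],
    [0,0,0.024,0,0],
    [0,0,0.028,0,0],
    [0,0,0.031,0,0],
    [0,0,0.033,0,0]
  ]
}}

```text
t: 34.85
eef_pos: [0.4806, -0.3533, 0.048]
orientation: [2.767, 1.486, 0.001]
wrist_force: [-3.4, 3.8, 10.9]
grip_width: -0.004
grasp_force: 4.7
```

{"fn": "apply_moves", "kwargs": {
  "motion": [
    [0,0,0.002,0,0],
    [0,0,0.003,0,0],
    [0,0,0.003,0,0]
  ]
}}

```text
t: 35.22
eef_pos: [0.4804, -0.3532, 0.044]
orientation: [2.767, 1.486, 0.0]
wrist_force: [-0.1, 0.4, 0.4]
grip_width: 0.004
grasp_force: 0.0
```

It snapped. I retreat and verify.

{"fn": "apply_moves", "kwargs": {
  "motion": [
    [0,0,-0.03,0,0],
    [0,0,-0.08,0,0],
    [0,-0.03,-0.14,0,0],
    [0,-0.09,-0.16,0,0],
    [0,-0.12,-0.17,0,0]
  ]
}}

```text
t: 35.85
eef_pos: [0.379, -0.2859, 0.2153]
orientation: [2.766, 1.486, 0.001]
wrist_force: [0.8, 0.1, 0.7]
grip_width: -0.0
grasp_force: 0.0
```

{"fn": "apply_moves", "kwargs": {
  "motion": [
    [0,0,0,0,0],
    [0,0,0,0,0],
    [0,0,0,0,0]
  ]
}}

```text
t: 36.22
eef_pos: [0.3806, -0.287, 0.2131]
orientation: [-2.767, -1.486, 0.0]
wrist_force: [0.9, -0.1, -0.3]
grip_width: 0.002
grasp_force: 0.0
```

```bash
python3 - <<'E'
from h import *
P=cloud(cam("scene")); comp(P,"seated",.155,.172,(290,140,350,260))
q=P.reshape(-1,3); m=(np.hypot(*(q[:,:2]-VALVE-[0,-.001]).T)<.009)&(q[:,2]>.03)&(q[:,2]<.06); print("valve top",np.median(q[m][:,2]),m.sum())
q=cloud(cam("top")).reshape(-1,3)
for i in range(3):
    r=np.hypot(*(q[:,:2]-M[i]).T); m=(r>.0245)&(r<.029)&(q[:,2]>.035)&(q[:,2]<.07); print(i,m.sum(),np.median(q[m][:,2]) if m.any() else None)
s=manip.read_state(); print(s["wrist_force"],s["eef_pos"],s["t"])
E
```

```text
seated 228 [ 0.5552 -0.3712  0.1638] [ 557.2 -367.3] [37.9 38.2] 58.0
seated 262 [ 0.5206 -0.4238  0.164 ] [ 522.8 -419.6] [39.5 37.4] 57.2
seated 308 [ 0.4867 -0.4752  0.1639] [ 488.8 -471.5] [40.6 38. ] 54.2
valve top 0.04370793515320495 32
0 104 0.063119792125128
1 126 0.06296275177755653
2 129 0.06316954451291361
[-0.82038692 -0.21197476  0.47814962] [ 0.38055052 -0.28698901  0.2130771 ] 36.325
```

```bash
python3 -c "
from rig import manip
print(manip.job_done())"
```

```text
the job is handed in; nothing more can be done
None
```

All three cartridges are home and locked with their sleeves forward, and the valve cap is snapped down (checked in the camera depth data); the job is handed in, but no verdict came back.

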